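# Roll the check source up to the reader and start the count

### The job

With the fingertips alone, slowly (a few centimetres a second) push the steel roller with the yellow bands up the little ramp, without letting it roll back, until it drops into the pocket at the top and lies against its stop in front of the grey reader. Then press the round green key on top of the reader all the way down and let it go. Never lift or carry the roller, and leave the other things on the worktop where they are.

Things in the scene. Friction and masses are not known exactly. Their poses are not given: they have to be found in the camera images.
- ramp: Fixed aluminium ramp, blue side rails, grey base plate 345 x 118 mm (x -153 to +192), grey reader at its upper end. Origin on the worktop under the ramp; x horizontal, up the ramp towards the reader, y across, z up. Lengths x and heights below are mm in this frame. Rails stand 10 above the running surface, 106 clear between them, 114 over their outsides.
- landing (a point): Middle of the level landing on which the roller starts (x = -110, height 10). The landing runs from x = -148 to the slope's foot at x = -70; at its back a low lip (x = -153 to -148) stands 5 mm above it. Axes as the ramp's.
- crest (a point): Top edge of the slope, midway between the rails (x = +60, height 28). Behind it a 3 mm step drops to the level pocket (floor height 25) that ends at two black rubber stop pads (faces at x = +94.6, tops 56 high). Behind them the grey reader: x = +101 to +187, 112 wide, top 66 high. Axes as the ramp's.
- roller: Loose polished steel cylinder (low friction, about 0.3) with two yellow bands, 44 mm in diameter, 96 mm long, about 0.4 kg, lying across the landing at the start (centre about 90 to 115 mm behind the ramp's origin), nearly square to the rails. Origin at its centre, y along its axis; its x and z turn as it rolls.
- seat (a point): Where the roller's centre lies when seated in the pocket against the stop: x = +72.6, y = 0, height 47 mm in the ramp's frame (2 mm of play lengthwise); it stays there by itself.
- slope (a point): Middle of the slope's surface (x = -5, height 19). It rises at 0.14 rad (8 degrees) from x = -70, height 10, to x = +60, height 28; released here, the roller rolls back. Axes: x up along the slope, z square to its surface.
- count_key (a joint): The round green key (26 mm in diameter) in a black collar on top of the reader; travel in m, 0 up, 0.006 fully down. Springs back; takes about 4 N fully down.
- count_key_top (a point): Centre of the green key's top face with the key up; press straight down here.
- lead_pig_1: Bystander: grey lead pot with a knob, 46 mm in diameter, 84 mm tall, standing beside the ramp on its far side. Origin at its foot. Leave it alone.
- syringe_shield: Bystander: dark syringe shield with a white cap, 36 mm in diameter, 78 mm tall, standing beside the ramp on its far side. Origin at its foot. Leave it alone.
- vial_3: Bystander: small white vial, 28 mm in diameter, 57 mm tall, standing beside the ramp on the robot's side. Origin at its foot. Leave it alone.
- syringe_1: Bystander: syringe with a green needle cover, 129 mm long, lying flat at the right. Leave it alone.
- finger_dosimeter: Bystander: blue clip badge, 52 x 36 x 9 mm, lying flat at the left. Leave it alone.
There are look-alikes about, which are no part of the job. What is shaped like the roller but orange or purple is not meant.

How it is judged:
On the way, in this order (a step that is already met when the one before it is completed fails the run):
1. the roller is on the upper half of the slope, pushed by the fingers (x of roller in the frame of ramp between 0 and 0.058 m and contact force between the fingers and roller above 0.05 N).
2. the roller lies in the pocket against its stop (x of roller in the frame of ramp between 0.068 and 0.078 m and y of roller in the frame of ramp between -0.008 and 0.008 m and z of roller in the frame of ramp between 0.042 and 0.0505 m and angle between the y axis of roller and the y axis of ramp, either way round below 0.1 rad), for 0.2 s.
3. the green key is pressed down by the fingers (all of step 2 and value of joint count_key above 0.0045 m and contact force between the fingers and count_key above 0.5 N), for 0.05 s.
At the end, for the whole second after the job is handed in: The roller lies at rest in the pocket, its centre within about 5 mm of the seat lengthwise and 8 mm sideways, square to the ramp within 0.1 rad; the key is up again; the bystanders are within 30 mm of where they stood, the standing ones still upright (all of step 2 and linear speed of roller below 0.02 m/s and value of joint count_key below 0.0015 m and distance of each of lead_pig_1, syringe_shield, vial_3, syringe_1, finger_dosimeter from where it was at the start of the episode below 0.03 m and angle between each of lead_pig_1, syringe_shield, vial_3's own z axis and vertical below 0.3 rad); the robot touches nothing.
It fails at once if the roller is lifted more than 10 mm off the ramp (z of roller in the frame of slope above 0.032 m and z of roller in the frame of ramp above 0.042 m).
It fails at once if the roller runs faster than 0.25 m/s before the crest (let go and rolling back, or flung) (x of roller in the frame of ramp below 0.055 m and linear speed of roller above 0.25 m/s).
It fails at once if the roller leaves the ramp (z of roller in the frame of ramp below 0.022 m or y of roller in the frame of ramp above 0.03 m or y of roller in the frame of ramp below -0.03 m).
It fails at once if the key is pressed before the roller is seated (value of joint count_key above 0.002 m and not (x of roller in the frame of ramp between 0.068 and 0.078 m and y of roller in the frame of ramp between -0.008 and 0.008 m and z of roller in the frame of ramp between 0.042 and 0.0505 m and angle between the y axis of roller and the y axis of ramp, either way round below 0.1 rad)).
It fails at once if a bystander is knocked over or pushed away (distance of any of lead_pig_1, syringe_shield, vial_3, syringe_1, finger_dosimeter from where it was at the start of the episode above 0.03 m or angle between any of lead_pig_1, syringe_shield, vial_3's own z axis and vertical above 0.3 rad).
It also fails if it takes over 51 s, if anything falls off the work surface, if the arm or the gripper's body presses on something with over 40 N, if the wrist force passes 120 N, or if a joint passes its speed limit or range.

### The arm

A 7-joint arm with a two-finger parallel gripper is mounted at the origin on a cart in front of the work surface, level with it; the furniture and walls round the work are solid. World frame = base frame: x ahead of the robot, y to its left, z up, the work surface at z = 0. Lengths are in m, angles in rad, forces in N, time in s.
With the tool pointing down it reaches from about 0.35 to 0.775 m from the base axis. Payload 3.1 kg.
Tool frame: the origin (TCP) lies at the very end of the fingers, on their centre line; the grasp point (between the pads) lies behind it (robot.grasp_offset is the z of the grasp point in the tool frame, in m); z points along the fingers, y is the line along which they close (so a half turn about z gives the same grasp; the last joint's range is limited). The gripper opens to 85 mm and grips with 20 to 120 N. Pads are 22 mm wide; open, the fingers measure 114 mm over their backs; the gripper's body (76 mm by 85 mm) begins 54 mm behind the grasp point. The pads swing forward as they close: fully open they stand 13 mm farther back than shut.
Start: joints at [1.119, 0.311, 0.014, 1.512, -0.004, 1.319, -0.027], TCP at [0.219, -0.504, 0.231] pointing down, gripper open.
Joint ranges: [-2.7, 2.7], [-0.3, 1.91], [-1.27, 1.3], [0.12, 2.57], [-1.44, 4.58], [0.2, 2.03], [-3.05, 3.05]. Speed limits (rad/s): [2.79, 2.79, 3.14, 3.14, 3.14, 3.14, 3.14].

### API

Orientations are given as a unit quaternion [w, x, y, z].
In Python, from workcell import readout, capture, camera_model, job, robot gives the robot as it stands. The module is installed in compiled form; this text tells all that it offers.
- The arm moves only by the tool play_rows, never from a script. Its argument "commands" is a list of rows, each an object with "gripper": the finger opening in mm, from 0 to 85.4; "translation": the shift along the world's x, y, z in mm, a list of three; "turn": the turn, a rotation vector about the world's x, y, z in degrees, a list of three. In form: [{"gripper": gripper, "translation": [dx, dy, dz], "turn": [rx, ry, rz]}, ...]. A call has 1 to 8 rows; each row shifts and turns the commanded pose from where the row before left it; what a row does not reach is not made up. A row lasts 1/12 s, in which the tool goes at most 41.7 mm and 7.16 degrees, less where a joint would pass 70% of its speed; a pose out of reach is approached as far as the arm can. A call with a gripper value outside its range is refused whole. The fingers move at their own pace and stop on an object; the grip force is fixed at half the most. Time passes only in rows, so rows that do not move let the fingers close. It gives the time, the measured TCP pose, the force, the opening and the grip force at its end, in the units of the state.
- readout.get_state(): the state, without advancing time (a new reading comes with each control period).
- capture(name): name is "scene" or "top" or "wrist"; returns the picture (420x560x3 uint8, red, green, blue); there is no depth.
- camera_model(name): a dict with "fx", "fy", "cx", "cy" (pixels), "R" (3x3) and "t" (3): a world point X has camera coordinates R X + t. Camera axes: x right, y down, z forward; pixel columns grow to the right and rows downward; lengths in m; the calibration is good to about 2 mm. A picture is of the moment at which its call begins: read the wrist's pose just before it. camera_model takes no time and is no camera call; for the wrist camera it gives the pose at the moment of the call.
- job.finish_job(): hands the job in; it is judged then, once.
The state is a dict: "clock": time; "joint_pos": joint angles; "joint_vel": joint speeds; "joint_torque": joint torques, N m; "position": TCP position; "ee_rot": TCP orientation; "contact_force": force on the tool from outside, world axes, zero at the start; "moment": the same for the moment, N m; "width": finger opening in m; "gripper_force": force on a finger pad.
Only numpy, scipy, OpenCV 4.12 (cv2) and the standard library are available. Lean on these libraries where they do the work, as an engineer would, in place of code of your own. Each camera call takes 0.05 s, during which the arm holds its last target. There are 200 camera calls.

## Working session

There is one attempt and no reset: what is moved stays moved. The work goes in short steps, Python scripts to look and compute and a tool call to move; the robot and the scene stay as the last step left them, time stands still between calls to the robot, and variables do not carry over. Pictures are saved under pics/ and viewed, at most 10 in all, crops included, and the job is handed in when it is done.

Besides the shell and the picture viewer there is one more tool, called after "Request:" in YAML: its name, and indented under it one key for each argument. play_rows: Moves the arm, as the interface text tells. Its arguments: {"type":"object","properties":{"commands":{"type":"array","items":{"type":"object","properties":{"gripper":{"type":"number"},"translation":{"type":"array","items":{"type":"number"}},"turn":{"type":"array","items":{"type":"number"}}}}}},"required":["commands"]}

```bash
mkdir -p pics
python3 - <<'E'
from workcell import readout, capture, camera_model, job, robot
import cv2
for n in ("scene","top"):
    im=capture(n); cv2.imwrite(f"pics/{n}0.png",im[:,:,::-1])
    m=camera_model(n); print(n,m)
print(readout.get_state(), robot.grasp_offset)
E
```

```text
scene {'fx': 484.2428473502226, 'fy': 484.2428473502226, 'cx': 285.8289963113435, 'cy': 208.02113874821688, 'R': array([[-0.82248495, -0.56864821, -0.01255889],
       [-0.27714359,  0.41994294, -0.86419868],
       [ 0.49669905, -0.70730979, -0.50299395]]), 't': array([0.47057103, 0.24713626, 0.94516223])}
top {'fx': 396.4400112598426, 'fy': 396.4400112598426, 'cx': 279.66630819749173, 'cy': 207.92900789606787, 'R': array([[ 0.02383011, -0.99968172,  0.00828134],
       [-0.9941694 , -0.02456847, -0.10499333],
       [ 0.10516337, -0.00573105, -0.99443844]]), 't': array([-0.02948701,  0.58595935,  0.94893296])}
{'clock': 0.1, 'joint_pos': array([ 1.11927714,  0.31160239,  0.0140186 ,  1.51292471, -0.00437505,
        1.31919685, -0.02719419]), 'joint_vel': array([ 9.86026746e-04,  5.87162343e-05, -3.13033147e-04, -3.11436927e-03,
       -1.41732593e-04, -2.21031922e-03,  5.81208000e-04]), 'joint_torque': array([ 8.10177025e-04, -3.80853331e+01,  1.46788401e-01, -2.31242663e+01,
        1.23294609e-02,  8.00317299e-03,  2.89561331e-05]), 'position': array([ 0.21887117, -0.50385079,  0.23034223]), 'ee_rot': array([-1.01472904e-03,  9.79072326e-01,  2.03509895e-01, -2.72119706e-04]), 'contact_force': array([0.40303872, 0.20801501, 0.0963018 ]), 'moment': array([ 0.0215034 , -0.02245184, -0.06109504]), 'gripper_force': 0.0, 'width': 0.08530833851281387} -0.0187
```

View pics/top0.png

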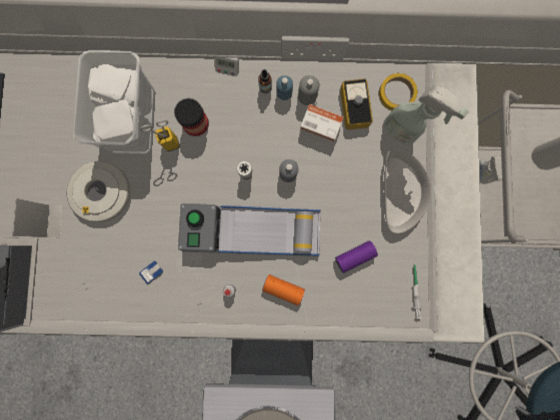

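View pics/scene0.png

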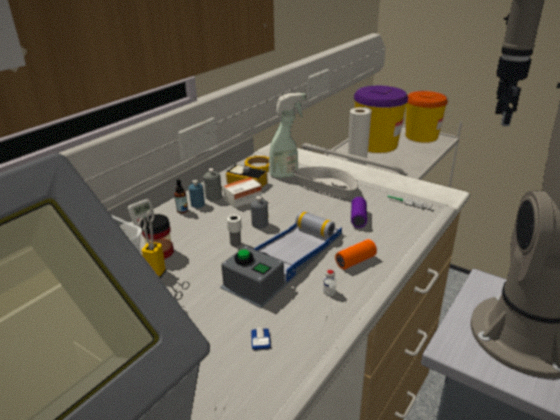

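Top view: the roller with yellow bands is at (304,232), and the look-alikes are orange (284,290) and purple (356,257). The round green key is at (195,218), and a green square at (193,240) is not the key. Ramp x points image-left. I'll check the choice in one close crop.

Run:
```python
import cv2
im=cv2.imread("pics/top0.png")[190:275,170:330]
cv2.imwrite("pics/crop.png",cv2.resize(im,None,fx=5,fy=5,interpolation=cv2.INTER_CUBIC))
```

```text
(no output)
```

View pics/crop.png

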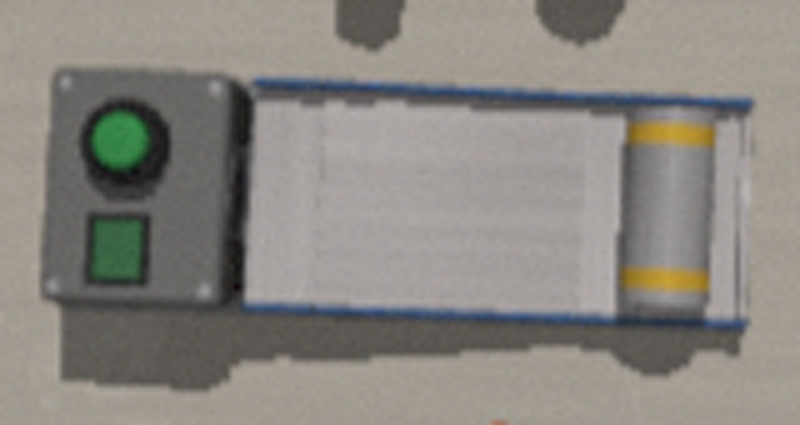

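The crop confirms the choice: steel roller with two yellow bands, centred at about crop (668,208). The key is at (121,140), the rail ends at (750,100) and (745,325), and the reader top corners at (52,68) and (42,297). Next I fit the ramp pose.

```bash
cat > h.py <<'E'
import numpy as np
from workcell import camera_model
from scipy.optimize import least_squares
def proj(m,X):
    c=np.atleast_2d(X)@m["R"].T+m["t"]; return np.c_[m["fx"]*c[:,0]/c[:,2]+m["cx"],m["fy"]*c[:,1]/c[:,2]+m["cy"]]
def ray(m,uv,z):
    d=m["R"].T@[(uv[0]-m["cx"])/m["fx"],(uv[1]-m["cy"])/m["fy"],1]; C=-m["R"].T@m["t"]
    return C+d*(z-C[2])/d[2]
def W(p,X):
    c,s=np.cos(p[2]),np.sin(p[2]); X=np.atleast_2d(X)
    return np.c_[p[0]+c*X[:,0]-s*X[:,1],p[1]+s*X[:,0]+c*X[:,1],X[:,2]]
def toramp(p,w):
    c,s=np.cos(p[2]),np.sin(p[2]); d=np.array(w[:2])-p[:2]; return np.r_[c*d[0]+s*d[1],-s*d[0]+c*d[1],w[2]]
E
python3 - <<'E'
from h import *
m=camera_model("top")
px=lambda u,v:((u+.5)/5-.5+170,(v+.5)/5-.5+190)
L=[((187,-56,66),(52,68)),((187,56,66),(42,299)),((101,56,66),(236,304)),((101,-56,66),(236,76)),
((-153,-57,20),(751,100)),((-153,57,20),(746,326))]
X=np.array([a for a,_ in L])/1000; U=np.array([px(*b) for _,b in L])
r=least_squares(lambda p:(proj(m,W(p,X))-U).ravel(),[.5,0,1.57],loss='soft_l1')
p=r.x; print(p,r.fun.reshape(-1,2).round(2))
np.save("p.npy",p)
for n,uv,z in(("key",(121,140),.074),("roller",(668,207),.032)):
    w=ray(m,px(*uv),z); print(n,w,toramp(p,w))
for e,uv in(("endfar",(676,107)),("endnear",(662,305)),("band far",(672,134)),("band near",(665,279))):
    w=ray(m,px(*uv),.045);print(e,toramp(p,w))
# cross-check with scene cam
s=camera_model("scene"); print(proj(s,W(p,[[.072,0,.047],[-.153,.057,.02],[-.1,0,.032]])), "key scene",proj(s,ray(m,px(121,140),.074)))
for n,uv,z in(("pig",(245,170),.07),("vial",(229,292),.04),("shield",(289,170),.05)): w=ray(m,uv,z);print(n,w,toramp(p,w))
E
```

```text
[0.53160593 0.03519115 1.56153785] [[ 0.35 -0.44]
 [-0.48  0.63]
 [-2.7   0.85]
 [-0.33 -0.82]
 [ 1.04 -0.47]
 [ 1.01  0.2 ]]
key [0.55409255 0.1863727  0.074     ] [ 0.15138326 -0.02108597  0.074     ]
roller [ 0.53087676 -0.07437632  0.032     ] [-0.10956952 -0.00028528  0.032     ]
endfar [-0.11130029 -0.04843876  0.045     ]
endnear [-0.10708676  0.04764358  0.045     ]
band far [-0.1097035  -0.03518245  0.045     ]
band near [-0.10819563  0.03512324  0.045     ]
[[273.28428805 253.39506324]
 [342.95053908 227.13508276]
 [313.41118558 225.69136848]] key scene [[243.42097978 257.71427408]]
pig [0.67164995 0.07015325 0.07      ] [ 0.03625718 -0.13971433  0.07      ]
vial [0.38033266 0.10117045 0.04      ] [0.06457593 0.15187765 0.04      ]
shield [ 0.67842078 -0.03577286  0.05      ] [-0.06960171 -0.14746557  0.05      ]
```

Request:
play_rows:
  commands:
    - {"gripper":50,"translation":[19.5,24,-5],"turn":[0,0,4.1]}
    - {"gripper":50,"translation":[19.5,24,-5],"turn":[0,0,4.1]}
    - {"gripper":50,"translation":[19.5,24,-5],"turn":[0,0,4.1]}
    - {"gripper":50,"translation":[19.5,24,-5],"turn":[0,0,4.1]}
    - {"gripper":50,"translation":[19.5,24,-5],"turn":[0,0,4.1]}
    - {"gripper":50,"translation":[19.5,24,-5],"turn":[0,0,4.1]}
    - {"gripper":50,"translation":[19.5,24,-5],"turn":[0,0,4.1]}
    - {"gripper":50,"translation":[19.5,24,-5],"turn":[0,0,4.1]}

```text
clock: 0.77
position: [0.3755, -0.3109, 0.1907]
ee_rot: [-0.0, 0.881, 0.473, -0.0]
contact_force: [1.1, -0.4, 0.1]
width: 0.0502
gripper_force: 0.0
```

Request:
play_rows:
  commands:
    - {"gripper":50,"translation":[19.5,24,-5],"turn":[0,0,4.1]}
    - {"gripper":50,"translation":[19.5,24,-5],"turn":[0,0,4.1]}
    - {"gripper":50,"translation":[19.5,24,-5],"turn":[0,0,4.1]}
    - {"gripper":50,"translation":[19.5,24,-5],"turn":[0,0,4.1]}
    - {"gripper":50,"translation":[19.5,24,-5],"turn":[0,0,4.1]}
    - {"gripper":50,"translation":[19.5,24,-5],"turn":[0,0,4.1]}
    - {"gripper":50,"translation":[19.5,24,-5],"turn":[0,0,4.1]}
    - {"gripper":50,"translation":[0,0,0],"turn":[0,0,4.1]}

```text
clock: 1.43
position: [0.5147, -0.1358, 0.1552]
ee_rot: [-0.002, 0.708, 0.707, 0.003]
contact_force: [0.2, 1.8, -0.2]
width: 0.05
gripper_force: 0.0
```

```bash
cat > st.py <<'E'
from h import *
from workcell import readout
from scipy.spatial.transform import Rotation as Ro
s=readout.get_state(); p=np.load("p.npy"); q=s["ee_rot"]
R=Ro.from_quat(q[[1,2,3,0]]).as_matrix()
print("t",round(s["clock"],2),"pos",s["position"].round(4),"ramp",toramp(p,s["position"]).round(4),"F",s["contact_force"].round(2),"w",s["width"].round(4))
print("y yaw deg vs ramp -y",np.degrees(np.arctan2(R[1,1],R[0,1])-(p[2]-np.pi/2)),"z",R[:,2].round(3))
E
python3 st.py
python3 - <<'E'
from h import *
from workcell import capture
import cv2
m=camera_model("wrist"); cv2.imwrite("pics/w1.png",capture("wrist")[:,:,::-1]); np.save("w1.npy",m,allow_pickle=True)
E
```

```text
Traceback (most recent call last):
  File "st.py", line 6, in <module>
    print("t",round(s["clock"],2),"pos",s["position"].round(4),"ramp",toramp(p,s["position"]).round(4),"F",s["contact_force"].round(2),"w",s["width"].round(4))
                                                                                                                                           ^^^^^^^^^^^^^^^^
AttributeError: 'float' object has no attribute 'round'
```

View pics/w1.png

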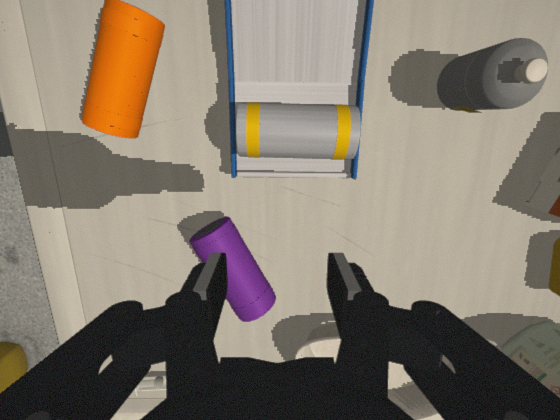

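The wrist view shows the roller centred at about (297,130), the rail back ends at (232,177) and (357,179), and the purple look-alike at (235,270). I'll use the rail ends to cross-check the ramp pose.

```bash
sed -i 's/s\["width"\].round(4)/round(s["width"],4)/' st.py; python3 st.py
python3 - <<'E'
from h import *
p=np.load("p.npy"); m=np.load("w1.npy",allow_pickle=True).item()
for n,uv,z in(("railL",(231,178),.02),("railR",(358,180),.02),("railLup",(225,0),.038),("railRup",(375,0),.038),("rollerC",(297,130),.035),("endL",(237,130),.035),("endR",(359,131),.035),("lip",(297,176),.015),("purple",(235,270),.03),("purple end",(258,308),.03)):
    w=ray(m,uv,z); print(n,w.round(4),toramp(p,w).round(4))
C=-m["R"].T@m["t"]; print("cam",C)
# roller fit: silhouette tangents
for xc in(-.115,-.11,-.105,-.1):
    t=np.linspace(0,2*np.pi,60); X=np.c_[xc+.022*np.cos(t),0*t,.032+.022*np.sin(t)]
    u=proj(m,W(p,X)); print(xc,u[:,1].min(),u[:,1].max(), proj(camera_model("top"),W(p,X))[:,0].min(),proj(camera_model("top"),W(p,X))[:,0].max())
E
```

```text
t 1.48 pos [ 0.513  -0.1394  0.1554] ramp [-0.1747  0.017   0.1554] F [-1.03 -1.09 -0.14] w 0.0501
y yaw deg vs ramp -y 0.393017232281911 z [-0.001  0.004 -1.   ]
railL [ 0.4739 -0.1155  0.02  ] [-0.1513  0.0563  0.02  ]
railR [ 0.5893 -0.1177  0.02  ] [-0.1524 -0.0591  0.02  ]
railLup [0.4779 0.0194 0.038 ] [-0.0163  0.0535  0.038 ]
railRup [0.5873 0.0192 0.038 ] [-0.0155 -0.0559  0.038 ]
rollerC [ 0.5321 -0.0728  0.035 ] [-0.108  -0.0015  0.035 ]
endL [ 0.4828 -0.0727  0.035 ] [-0.1083  0.0478  0.035 ]
endR [ 0.5832 -0.0737  0.035 ] [-0.1085 -0.0526  0.035 ]
lip [ 0.5341 -0.1148  0.015 ] [-0.15   -0.0039  0.015 ]
purple [ 0.4753 -0.2028  0.03  ] [-0.2385  0.0541  0.03  ]
purple end [ 0.4964 -0.2447  0.03  ] [-0.2802  0.0326  0.03  ]
cam [ 0.51489838 -0.06231222  0.29802344]
-0.115 110.93383535591941 164.95017042780864 296.4533955062281 314.39096977517636
-0.11 104.49192150197536 159.02323004587876 294.41827451522596 312.35428821721183
-0.105 97.9730884318159 153.03173619877816 292.38305404499295 310.3175070059238
-0.1 91.32576065883978 147.016293379454 290.34773408823474 308.2806261339981
```

Request:
play_rows:
  commands:
    - {"gripper":50,"translation":[9,10,-10],"turn":[0,0,0]}
    - {"gripper":50,"translation":[9,10,-10],"turn":[0,0,-0.4]}
    - {"gripper":50,"translation":[0,0,-25],"turn":[0,0,0]}
    - {"gripper":50,"translation":[0,0,-25],"turn":[0,0,0]}
    - {"gripper":50,"translation":[0,0,-25],"turn":[0,0,0]}
    - {"gripper":50,"translation":[0,0,0],"turn":[0,0,0]}
    - {"gripper":50,"translation":[0,0,0],"turn":[0,0,0]}

```text
clock: 2.07
position: [0.5277, -0.1254, 0.0601]
ee_rot: [-0.002, 0.716, 0.698, -0.001]
contact_force: [0.5, 0.8, 1.0]
width: 0.0498
gripper_force: 0.0
```

```bash
python3 st.py
```

```text
t 2.07 pos [ 0.5277 -0.1254  0.0601] ramp [-0.1606  0.0024  0.0601] F [0.51 0.8  1.01] w 0.0498
y yaw deg vs ramp -y -0.9154905982245153 z [-0.004  0.    -1.   ]
```

Request:
play_rows:
  commands:
    - {"gripper":50,"translation":[3,3,-10],"turn":[0,0,0.9]}
    - {"gripper":50,"translation":[0,0,-14],"turn":[0,0,0]}
    - {"gripper":50,"translation":[0,0,-13],"turn":[0,0,0]}
    - {"gripper":50,"translation":[0,0,0],"turn":[0,0,0]}
    - {"gripper":50,"translation":[0,2,0],"turn":[0,0,0]}
    - {"gripper":50,"translation":[0,2,0],"turn":[0,0,0]}
    - {"gripper":50,"translation":[0,2,0],"turn":[0,0,0]}

```text
clock: 2.65
position: [0.534, -0.1153, 0.0257]
ee_rot: [0.001, 0.71, 0.705, 0.001]
contact_force: [-0.4, 0.5, 0.2]
width: 0.0497
gripper_force: 0.0
```

```bash
python3 st.py
python3 - <<'E'
from workcell import capture
import cv2
cv2.imwrite("pics/w2.png",capture("wrist")[:,:,::-1])
E
```

```text
t 2.65 pos [ 0.534  -0.1153  0.0257] ramp [-0.1505 -0.0038  0.0257] F [-0.38  0.54  0.17] w 0.0497
y yaw deg vs ramp -y 0.11926240304219911 z [ 0.003 -0.001 -1.   ]
```

View pics/w2.png

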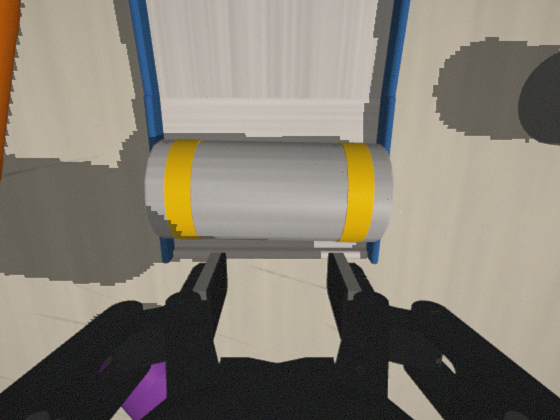

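The roller is clear of the tips by a few mm and the fingers sit about 2 mm to its right. I'll shift -3 mm and start pushing slowly.

Request:
play_rows:
  commands:
    - {"gripper":50,"translation":[-1,3,0],"turn":[0,0,0]}
    - {"gripper":50,"translation":[-1,3,0],"turn":[0,0,0]}
    - {"gripper":50,"translation":[-1,2,0],"turn":[0,0,0]}
    - {"gripper":50,"translation":[0,2,0],"turn":[0,0,0]}
    - {"gripper":50,"translation":[0,2,0],"turn":[0,0,0]}
    - {"gripper":50,"translation":[0,2,0],"turn":[0,0,0]}
    - {"gripper":50,"translation":[0,2,0],"turn":[0,0,0]}
    - {"gripper":50,"translation":[0,2,0],"turn":[0,0,0]}

```text
clock: 3.37
position: [0.5297, -0.0973, 0.0243]
ee_rot: [-0.0, 0.71, 0.705, -0.0]
contact_force: [-0.6, 0.2, 0.6]
width: 0.0501
gripper_force: 0.1
```

Request:
play_rows:
  commands:
    - {"gripper":50,"translation":[0,2.5,0],"turn":[0,0,0]}
    - {"gripper":50,"translation":[0,2.5,0],"turn":[0,0,0]}
    - {"gripper":50,"translation":[0,2.5,0],"turn":[0,0,0]}
    - {"gripper":50,"translation":[0,2.5,0],"turn":[0,0,0]}

```text
clock: 3.7
position: [0.5296, -0.0871, 0.0243]
ee_rot: [-0.0, 0.71, 0.705, 0.0]
contact_force: [0.1, 0.1, -0.2]
width: 0.0498
gripper_force: 0.1
```

```bash
python3 st.py
python3 - <<'E'
from workcell import capture
from h import *
import cv2
m=camera_model("wrist");cv2.imwrite("pics/w3.png",capture("wrist")[:,:,::-1]);np.save("w3.npy",m,allow_pickle=True)
E
```

```text
t 3.7 pos [ 0.5296 -0.0871  0.0243] ramp [-0.1223  0.0008  0.0243] F [ 0.09  0.05 -0.24] w 0.0498
y yaw deg vs ramp -y 0.11958609625166608 z [-0.  0. -1.]
```

View pics/w3.png

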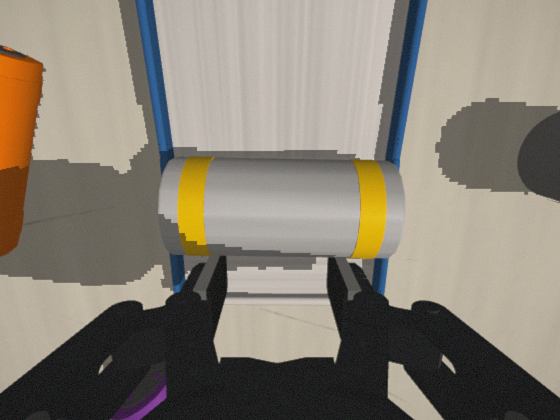

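The roller (silhouette rows 157 to 258, columns 160 to 403) now touches the fingertips, square and centred. I'll locate it to get the tip-to-roller offset.

Run:
```python
from h import *
p=np.load("p.npy"); m=np.load("w3.npy",allow_pickle=True).item()
for xc in(-.1,-.095,-.09,-.085):
    t=np.linspace(0,2*np.pi,90); X=np.c_[xc+.022*np.cos(t),0*t,.032+.022*np.sin(t)]
    u=proj(m,W(p,X)); print(xc,u[:,1].min(),u[:,1].max())
```

```text
-0.1 184.27758809231142 280.5691109496752
-0.095 173.47058987622628 270.5251457218905
-0.09 162.33384372964886 260.3707997077611
-0.085 150.94147849223808 250.00013861128446
```

Request:
play_rows:
  commands:
    - {"gripper":50,"translation":[0,3,0],"turn":[0,0,0]}
    - {"gripper":50,"translation":[0,3,0],"turn":[0,0,0]}
    - {"gripper":50,"translation":[0,3,0],"turn":[0,0,0]}
    - {"gripper":50,"translation":[0,3,0],"turn":[0,0,0]}
    - {"gripper":50,"translation":[0,3,0.4],"turn":[0,0,0]}
    - {"gripper":50,"translation":[0,3,0.4],"turn":[0,0,0]}
    - {"gripper":50,"translation":[0,3,0.4],"turn":[0,0,0]}
    - {"gripper":50,"translation":[0,3,0.4],"turn":[0,0,0]}

```text
clock: 4.42
position: [0.53, -0.0641, 0.0262]
ee_rot: [0.001, 0.71, 0.704, -0.0]
contact_force: [0.0, -2.4, 1.0]
width: 0.0498
gripper_force: 1.0
```

Request:
play_rows:
  commands:
    - {"gripper":50,"translation":[0,3,0.4],"turn":[0,0,0]}
    - {"gripper":50,"translation":[0,3,0.4],"turn":[0,0,0]}
    - {"gripper":50,"translation":[0,3,0.4],"turn":[0,0,0]}
    - {"gripper":50,"translation":[0,3,0.4],"turn":[0,0,0]}
    - {"gripper":50,"translation":[0,3,0.4],"turn":[0,0,0]}
    - {"gripper":50,"translation":[0,3,0.4],"turn":[0,0,0]}
    - {"gripper":50,"translation":[0,3,0.4],"turn":[0,0,0]}
    - {"gripper":50,"translation":[0,3,0.4],"turn":[0,0,0]}

```text
clock: 5.08
position: [0.5296, -0.0392, 0.0291]
ee_rot: [-0.0, 0.71, 0.705, -0.0]
contact_force: [-0.4, -1.8, 0.5]
width: 0.0498
gripper_force: 0.9
```

```bash
python3 st.py
```

```text
t 5.08 pos [ 0.5296 -0.0392  0.0291] ramp [-0.0744  0.0013  0.0291] F [-0.41 -1.84  0.54] w 0.0498
y yaw deg vs ramp -y 0.11757018524159056 z [-0. -0. -1.]
```

Request:
play_rows:
  commands:
    - {"gripper":50,"translation":[0,3,0.4],"turn":[0,0,0]}
    - {"gripper":50,"translation":[0,3,0.4],"turn":[0,0,0]}
    - {"gripper":50,"translation":[0,3,0.4],"turn":[0,0,0]}
    - {"gripper":50,"translation":[0,3,0.4],"turn":[0,0,0]}
    - {"gripper":50,"translation":[0,3,0.4],"turn":[0,0,0]}
    - {"gripper":50,"translation":[0,3,0.4],"turn":[0,0,0]}
    - {"gripper":50,"translation":[0,3,0.4],"turn":[0,0,0]}
    - {"gripper":50,"translation":[0,3,0.4],"turn":[0,0,0]}

```text
clock: 5.75
position: [0.5296, -0.0151, 0.0323]
ee_rot: [-0.0, 0.71, 0.705, 0.0]
contact_force: [0.3, -1.3, 0.8]
width: 0.05
gripper_force: 0.8
```

Request:
play_rows:
  commands:
    - {"gripper":50,"translation":[0.5,3,0.4],"turn":[0,0,0]}
    - {"gripper":50,"translation":[0,3,0.4],"turn":[0,0,0]}
    - {"gripper":50,"translation":[0,3,0.4],"turn":[0,0,0]}
    - {"gripper":50,"translation":[0,3,0.4],"turn":[0,0,0]}
    - {"gripper":50,"translation":[0,3,0.4],"turn":[0,0,0]}
    - {"gripper":50,"translation":[0,3,0.4],"turn":[0,0,0]}
    - {"gripper":50,"translation":[0,3,0.4],"turn":[0,0,0]}
    - {"gripper":50,"translation":[0,3,0.4],"turn":[0,0,0]}

```text
clock: 6.42
position: [0.5301, 0.0089, 0.0355]
ee_rot: [-0.0, 0.71, 0.705, -0.0]
contact_force: [-0.4, -0.9, 1.4]
width: 0.0501
gripper_force: 0.8
```

```bash
python3 st.py
python3 - <<'E'
from workcell import capture
from h import *
import cv2
m=camera_model("wrist");cv2.imwrite("pics/w4.png",capture("wrist")[:,:,::-1]);np.save("w4.npy",m,allow_pickle=True)
E
```

```text
t 6.42 pos [0.5301 0.0089 0.0355] ramp [-0.0263  0.0012  0.0355] F [-0.45 -0.86  1.37] w 0.0501
y yaw deg vs ramp -y 0.11647251672805292 z [-0. -0. -1.]
```

View pics/w4.png

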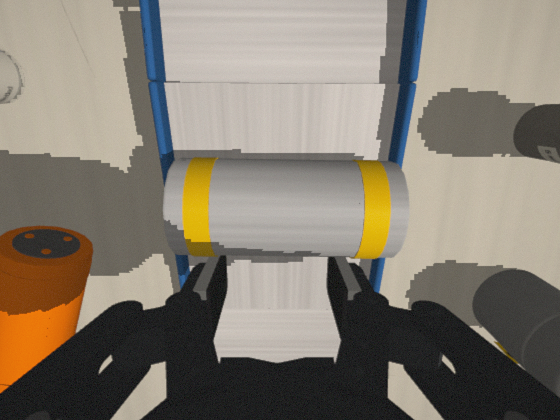

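The roller is square on the slope, in contact, with the crest line ahead at row 82. I'll continue.

Request:
play_rows:
  commands:
    - {"gripper":50,"translation":[0,3,0.4],"turn":[0,0,0]}
    - {"gripper":50,"translation":[0,3,0.4],"turn":[0,0,0]}
    - {"gripper":50,"translation":[0,3,0.4],"turn":[0,0,0]}
    - {"gripper":50,"translation":[0,3,0.4],"turn":[0,0,0]}
    - {"gripper":50,"translation":[0,3,0.4],"turn":[0,0,0]}
    - {"gripper":50,"translation":[0,3,0.4],"turn":[0,0,0]}
    - {"gripper":50,"translation":[0,3,0.4],"turn":[0,0,0]}
    - {"gripper":50,"translation":[0,3,0.4],"turn":[0,0,0]}

```text
clock: 7.13
position: [0.5301, 0.0329, 0.0387]
ee_rot: [-0.0, 0.71, 0.705, -0.0]
contact_force: [-0.3, -1.3, 0.4]
width: 0.0499
gripper_force: 0.8
```

Request:
play_rows:
  commands:
    - {"gripper":50,"translation":[0.5,3,0.4],"turn":[0,0,0]}
    - {"gripper":50,"translation":[0,3,0.4],"turn":[0,0,0]}
    - {"gripper":50,"translation":[0,3,0.4],"turn":[0,0,0]}
    - {"gripper":50,"translation":[0,3,0.4],"turn":[0,0,0]}
    - {"gripper":50,"translation":[0,3,0.4],"turn":[0,0,0]}
    - {"gripper":50,"translation":[0,3,0.4],"turn":[0,0,0]}
    - {"gripper":50,"translation":[0,2,0.3],"turn":[0,0,0]}
    - {"gripper":50,"translation":[0,2,0.3],"turn":[0,0,0]}

```text
clock: 7.8
position: [0.5306, 0.0549, 0.0417]
ee_rot: [-0.0, 0.71, 0.705, 0.0]
contact_force: [0.3, -2.0, 0.4]
width: 0.05
gripper_force: 0.8
```

Request:
play_rows:
  commands:
    - {"gripper":50,"translation":[0,1.5,0.2],"turn":[0,0,0]}
    - {"gripper":50,"translation":[0,1.5,0],"turn":[0,0,0]}
    - {"gripper":50,"translation":[0,1.5,0],"turn":[0,0,0]}
    - {"gripper":50,"translation":[0,1.5,0],"turn":[0,0,0]}
    - {"gripper":50,"translation":[0,1.5,0],"turn":[0,0,0]}
    - {"gripper":50,"translation":[0,1,0],"turn":[0,0,0]}

```text
clock: 8.3
position: [0.5304, 0.0641, 0.0418]
ee_rot: [-0.0, 0.709, 0.705, 0.0]
contact_force: [0.6, 0.5, -0.3]
width: 0.05
gripper_force: 0.0
```

```bash
python3 st.py
```

```text
t 8.3 pos [0.5304 0.0641 0.0418] ramp [0.0289 0.0014 0.0418] F [ 0.57  0.55 -0.31] w 0.05
y yaw deg vs ramp -y 0.14880713088683184 z [-0.     0.001 -1.   ]
```

Contact force is gone, so the roller has probably dropped into the pocket. I'll follow up gently and look.

Request:
play_rows:
  commands:
    - {"gripper":50,"translation":[0,1.5,0],"turn":[0,0,0]}
    - {"gripper":50,"translation":[0,1.5,0],"turn":[0,0,0]}
    - {"gripper":50,"translation":[0,1.5,0],"turn":[0,0,0]}
    - {"gripper":50,"translation":[0,1.5,0],"turn":[0,0,0]}
    - {"gripper":50,"translation":[0,1,0],"turn":[0,0,0]}
    - {"gripper":50,"translation":[0,0,0],"turn":[0,0,0]}

```text
clock: 8.8
position: [0.5306, 0.0706, 0.0419]
ee_rot: [-0.0, 0.709, 0.705, 0.0]
contact_force: [0.9, 0.2, 0.4]
width: 0.0502
gripper_force: 0.0
```

```bash
python3 st.py
python3 - <<'E'
from workcell import capture
from h import *
import cv2
p=np.load("p.npy")
m=camera_model("wrist");cv2.imwrite("pics/w5.png",capture("wrist")[:,:,::-1])
for xc in(.06,.068,.0726,.078):
    t=np.linspace(0,2*np.pi,90); X=np.c_[xc+.022*np.cos(t),0*t,.047+.022*np.sin(t)]
    u=proj(m,W(p,X)); print(xc,u[:,1].min(),u[:,1].max())
print(proj(m,W(p,[[.0726,-.048,.047],[.0726,.048,.047]])))
E
```

```text
t 8.8 pos [0.5306 0.0706 0.0419] ramp [0.0354 0.0013 0.0419] F [0.93 0.21 0.45] w 0.0502
y yaw deg vs ramp -y 0.14483904351349638 z [ 0.  0. -1.]
0.06 178.10522631983088 272.9864630249929
0.068 160.71067339009653 257.04330967790327
0.0726 150.40623423450535 247.6585807937657
0.078 137.9265491268181 236.5169075813368
[[383.86586119 199.42894111]
 [174.22314495 199.0823723 ]]
```

View pics/w5.png

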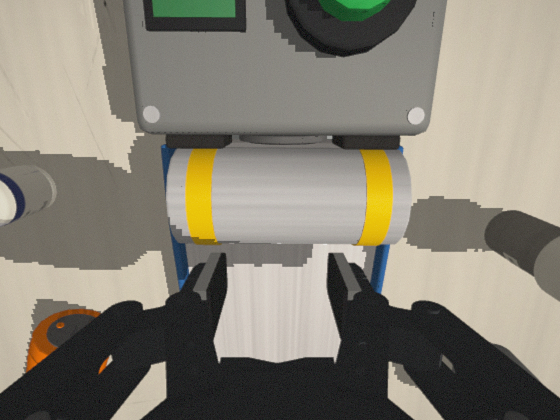

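The roller (rows 147 to 244) sits against the black stops, x about 74 mm, so it is seated. I'll back off, lift, close the fingers and go above the key.

Request:
play_rows:
  commands:
    - {"gripper":50,"translation":[0,-8,0],"turn":[0,0,0]}
    - {"gripper":50,"translation":[0,-4,10],"turn":[0,0,0]}
    - {"gripper":50,"translation":[0,0,25],"turn":[0,0,0]}
    - {"gripper":50,"translation":[0,0,30],"turn":[0,0,0]}
    - {"gripper":50,"translation":[0,0,30],"turn":[0,0,0]}
    - {"gripper":0,"translation":[0,0,0],"turn":[0,0,0]}
    - {"gripper":0,"translation":[6,20,0],"turn":[0,0,0]}
    - {"gripper":0,"translation":[6,20,0],"turn":[0,0,0]}

```text
clock: 9.52
position: [0.5437, 0.0954, 0.1382]
ee_rot: [0.001, 0.712, 0.703, 0.0]
contact_force: [0.1, 0.5, -0.5]
width: 0.0144
gripper_force: 0.0
```

Request:
play_rows:
  commands:
    - {"gripper":0,"translation":[6,20,0],"turn":[0,0,0]}
    - {"gripper":0,"translation":[5,20,0],"turn":[0,0,0]}
    - {"gripper":0,"translation":[0,0,0],"turn":[0,0,0]}
    - {"gripper":0,"translation":[0,0,0],"turn":[0,0,0]}

```text
clock: 9.85
position: [0.5536, 0.1388, 0.1372]
ee_rot: [-0.0, 0.709, 0.705, 0.0]
contact_force: [1.2, -0.5, 0.3]
width: -0.0001
gripper_force: 0.0
```

```bash
python3 st.py
python3 - <<'E'
from workcell import capture
from h import *
import cv2
m=camera_model("wrist");im=capture("wrist")[:,:,::-1];cv2.imwrite("pics/w6.png",im);np.save("w6.npy",m,allow_pickle=True)
E
```

```text
t 9.85 pos [0.5536 0.1388 0.1372] ramp [ 0.1038 -0.021   0.1372] F [ 1.19 -0.46  0.33] w -0.0001
y yaw deg vs ramp -y 0.23392249724038036 z [ 0.  0. -1.]
```

View pics/w6.png

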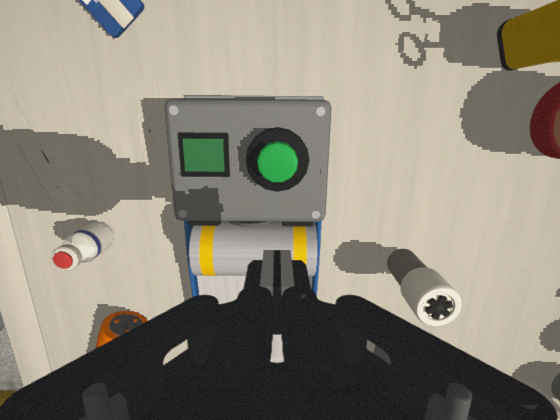

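The key is at (278,161) and the roller is still seated at (255,250). Triangulating the key with the top view.

Run:
```python
from h import *
import cv2
m=np.load("w6.npy",allow_pickle=True).item(); T=camera_model("top"); p=np.load("p.npy")
def cen(f,box):
    im=cv2.imread(f).astype(int); r0,r1,c0,c1=box; s=im[r0:r1,c0:c1]; k=(s[...,1]>s[...,2]+50)&(s[...,1]>s[...,0]+30)
    y,x=np.nonzero(k); return x.mean()+c0,y.mean()+r0,k.sum(),x.min()+c0,x.max()+c0,y.min()+r0,y.max()+r0
a=cen("pics/w6.png",(130,190,245,310)); b=cen("pics/top0.png",(205,228,183,207)); print(a,b)
for z in(.066,.07,.074,.078,.082): print(z,ray(m,a,z).round(4),ray(T,b,z).round(4), toramp(p,ray(m,a,z)).round(4))
```

```text
(np.float64(277.2658423493045), np.float64(161.63910355486863), np.int64(1294), np.int64(257), np.int64(297), np.int64(141), np.int64(181)) (np.float64(193.5), np.float64(217.5), np.int64(88), np.int64(189), np.int64(198), np.int64(213), np.int64(222))
0.066 [0.5546 0.1822 0.066 ] [0.5549 0.1888 0.066 ] [ 0.1472 -0.0216  0.066 ]
0.07 [0.5546 0.1828 0.07  ] [0.5546 0.1879 0.07  ] [ 0.1478 -0.0216  0.07  ]
0.074 [0.5545 0.1834 0.074 ] [0.5543 0.1871 0.074 ] [ 0.1484 -0.0216  0.074 ]
0.078 [0.5545 0.184  0.078 ] [0.554  0.1862 0.078 ] [ 0.149  -0.0216  0.078 ]
0.082 [0.5545 0.1845 0.082 ] [0.5537 0.1854 0.082 ] [ 0.1496 -0.0215  0.082 ]
```

Request:
play_rows:
  commands:
    - {"gripper":0,"translation":[0.5,23,0],"turn":[0,0,0]}
    - {"gripper":0,"translation":[0.5,23,0],"turn":[0,0,0]}
    - {"gripper":0,"translation":[0,0,-15],"turn":[0,0,0]}
    - {"gripper":0,"translation":[0,0,-15],"turn":[0,0,0]}
    - {"gripper":0,"translation":[0,0,-12],"turn":[0,0,0]}
    - {"gripper":0,"translation":[0,0,0],"turn":[0,0,0]}
    - {"gripper":0,"translation":[0,0,0],"turn":[0,0,0]}

```text
clock: 10.48
position: [0.5544, 0.1819, 0.0942]
ee_rot: [-0.0, 0.71, 0.704, -0.001]
contact_force: [-0.1, -0.1, 0.4]
width: -0.0
gripper_force: 0.0
```

```bash
python3 st.py
```

```text
t 10.48 pos [0.5544 0.1819 0.0942] ramp [ 0.1469 -0.0214  0.0942] F [-0.07 -0.15  0.38] w -0.0
y yaw deg vs ramp -y -0.02027019351497626 z [-0.002 -0.002 -1.   ]
```

Request:
play_rows:
  commands:
    - {"gripper":0,"translation":[0,2.5,-3],"turn":[0,0,0]}
    - {"gripper":0,"translation":[0,0,-3],"turn":[0,0,0]}
    - {"gripper":0,"translation":[0,0,-3],"turn":[0,0,0]}
    - {"gripper":0,"translation":[0,0,-2],"turn":[0,0,0]}
    - {"gripper":0,"translation":[0,0,0],"turn":[0,0,0]}

```text
clock: 10.9
position: [0.5554, 0.187, 0.0844]
ee_rot: [0.0, 0.71, 0.705, 0.001]
contact_force: [0.5, 1.2, 3.1]
width: -0.0002
gripper_force: 1.4
```

Request:
play_rows:
  commands:
    - {"gripper":0,"translation":[0,0,-1.5],"turn":[0,0,0]}
    - {"gripper":0,"translation":[0,0,-1.5],"turn":[0,0,0]}
    - {"gripper":0,"translation":[0,0,0],"turn":[0,0,0]}

```text
clock: 11.15
position: [0.5554, 0.187, 0.0821]
ee_rot: [0.0, 0.71, 0.705, 0.001]
contact_force: [-0.1, -0.0, 6.3]
width: 0.0003
gripper_force: 3.2
```

Request:
play_rows:
  commands:
    - {"gripper":0,"translation":[0,0,-1.5],"turn":[0,0,0]}
    - {"gripper":0,"translation":[0,0,-1.5],"turn":[0,0,0]}
    - {"gripper":0,"translation":[0,0,0],"turn":[0,0,0]}
    - {"gripper":0,"translation":[0,0,0],"turn":[0,0,0]}

```text
clock: 11.48
position: [0.5555, 0.187, 0.0818]
ee_rot: [0.001, 0.71, 0.705, 0.001]
contact_force: [-4.6, -2.4, 18.3]
width: -0.0
gripper_force: 9.5
```

Force rises stiffly at z = 0.082, so the key has bottomed. The 3.1 N reading at 0.0844 fits the spring. Release and retreat.

Request:
play_rows:
  commands:
    - {"gripper":0,"translation":[0,0,4],"turn":[0,0,0]}
    - {"gripper":0,"translation":[0,0,6],"turn":[0,0,0]}
    - {"gripper":0,"translation":[0,0,15],"turn":[0,0,0]}
    - {"gripper":0,"translation":[0,0,25],"turn":[0,0,0]}
    - {"gripper":0,"translation":[0,-25,25],"turn":[0,0,0]}
    - {"gripper":0,"translation":[0,-25,0],"turn":[0,0,0]}
    - {"gripper":0,"translation":[0,0,0],"turn":[0,0,0]}
    - {"gripper":0,"translation":[0,0,0],"turn":[0,0,0]}

```text
clock: 12.15
position: [0.5545, 0.1336, 0.1523]
ee_rot: [0.0, 0.711, 0.703, -0.001]
contact_force: [0.6, 0.4, -1.0]
width: -0.0
gripper_force: 0.0
```

```bash
python3 st.py
python3 - <<'E'
from workcell import capture
import cv2
cv2.imwrite("pics/w7.png",capture("wrist")[:,:,::-1])
E
```

```text
t 12.15 pos [0.5545 0.1336 0.1523] ramp [ 0.0986 -0.022   0.1523] F [ 0.6   0.45 -0.97] w -0.0
y yaw deg vs ramp -y -0.14762645024587973 z [-0.001 -0.002 -1.   ]
```

View pics/w7.png

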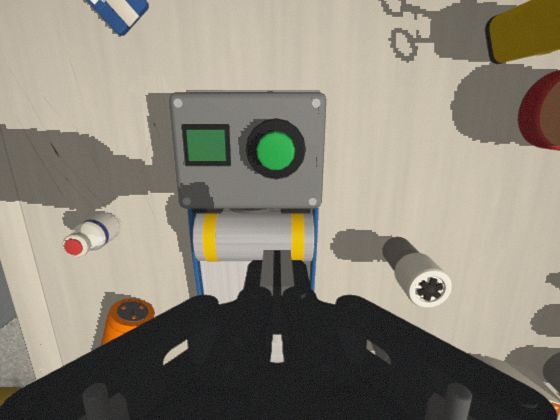

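The roller is seated at (255,235), the key at (275,151) is up, and the vial, pot and badge in view are undisturbed. Handing in.

```bash
python3 -c "
from workcell import job
print(job.finish_job())"
```

```text
the job is handed in; nothing more can be done
None
```

I pushed the roller up the ramp into the pocket, pressed the green key to its stop and let it go, and handed the job in at about 12 s; no verdict was returned, but the last picture showed the roller still seated.

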